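# Load the staining rack with slide holders in the same order

### The job

Four slide holders stand in the jars of one steel rack; before the stain is poured, move them into the four empty jars of the other rack, one per jar, in the same left-to-right order as they stand now, because their order is the only record of which fish they came from. Keep them upright and lower each one down to the floor of its jar, not dropping it, since the slides are glass. Leave the brown bottle beside the racks where it is.

Things in the scene. Friction and masses are not known exactly. Their poses are not given: they have to be found in the camera images.
- holder_a: grey plastic holder with 3 glass slides standing on end; holders differ only in that number. 56 (x) x 34 (y) mm, 78 mm high, and above that a strap handle: level top bar along x, 56 long, 10 thick in y, 14 high, its middle 111 mm over the origin, on a post at each end. Origin: centre of the underside; z up; turned up to 0.1 rad in its jar. 40 to 140 g. Which jar of the row it starts in changes.
- holder_b: grey plastic holder with 6 glass slides standing on end; holders differ only in that number. 56 (x) x 34 (y) mm, 78 mm high, and above that a strap handle: level top bar along x, 56 long, 10 thick in y, 14 high, its middle 111 mm over the origin, on a post at each end. Origin: centre of the underside; z up; turned up to 0.1 rad in its jar. 40 to 140 g. Which jar of the row it starts in changes.
- holder_c: grey plastic holder with 9 glass slides standing on end; holders differ only in that number. 56 (x) x 34 (y) mm, 78 mm high, and above that a strap handle: level top bar along x, 56 long, 10 thick in y, 14 high, its middle 111 mm over the origin, on a post at each end. Origin: centre of the underside; z up; turned up to 0.1 rad in its jar. 40 to 140 g. Which jar of the row it starts in changes.
- holder_d: grey plastic holder with 12 glass slides standing on end; holders differ only in that number. 56 (x) x 34 (y) mm, 78 mm high, and above that a strap handle: level top bar along x, 56 long, 10 thick in y, 14 high, its middle 111 mm over the origin, on a post at each end. Origin: centre of the underside; z up; turned up to 0.1 rad in its jar. 40 to 140 g. Which jar of the row it starts in changes.
- jar_a: white staining jar, fixed in the full rack; holder_a starts in it. Outside 86 (x) x 66 (y) x 88 mm high, walls 3, floor 4 (inside 80 x 60). All jars look alike; four in a row, 74 mm apart. Origin: centre of its underside, 4 mm above the bench; z up; +y runs along the row to the robot's left.
- jar_b: white staining jar, fixed in the full rack; holder_b starts in it. Outside 86 (x) x 66 (y) x 88 mm high, walls 3, floor 4 (inside 80 x 60). All jars look alike; four in a row, 74 mm apart. Origin: centre of its underside, 4 mm above the bench; z up; +y runs along the row to the robot's left.
- jar_c: white staining jar, fixed in the full rack; holder_c starts in it. Outside 86 (x) x 66 (y) x 88 mm high, walls 3, floor 4 (inside 80 x 60). All jars look alike; four in a row, 74 mm apart. Origin: centre of its underside, 4 mm above the bench; z up; +y runs along the row to the robot's left.
- jar_d: white staining jar, fixed in the full rack; holder_d starts in it. Outside 86 (x) x 66 (y) x 88 mm high, walls 3, floor 4 (inside 80 x 60). All jars look alike; four in a row, 74 mm apart. Origin: centre of its underside, 4 mm above the bench; z up; +y runs along the row to the robot's left.
- empty_rack: stainless rack, 98 (x) x 306 (y) mm, with four such jars, empty, fixed, centred at x = 0, y = 111, 37, -37 and -111 mm. Origin: centre of its underside, on the bench; z up; +y to the robot's left, within 0.15 rad. Inner jar floors are 8 mm, rims 92 mm above the origin. Like the full rack; one of the two stands behind the other, and which is nearer the robot changes.
- amber_bottle: bystander: closed brown glass bottle, 60 mm across, 125 mm high, standing loose on the bench off one end of the racks; origin at the centre of its underside
Things that resemble listed ones, but are neither listed nor needed, are in the scene too. Leave any purple look-alike of the holder_c alone.

How it is judged (in metres and radians):
At the end, for the whole second after the job is handed in: One holder in each jar of empty_rack, in the left-to-right order of their starting jars; each within 20 mm of its jar's centre in rack x and y, underside under 14 mm above the rack's (floor 8), tilt under 0.12 rad, released, under 0.02 m/s. Bottle within 30 mm of its start, tilt under 0.2 rad ((y of holder_a in the frame of empty_rack between 0.091 and 0.131 m or y of holder_a in the frame of empty_rack between 0.017 and 0.057 m or y of holder_a in the frame of empty_rack between -0.057 and -0.017 m or y of holder_a in the frame of empty_rack between -0.131 and -0.091 m) and x of holder_a in the frame of empty_rack between -0.02 and 0.02 m and z of each of holder_a, holder_b, holder_c, holder_d in the frame of empty_rack below 0.014 m and angle between each of holder_a, holder_b, holder_c, holder_d's own z axis and vertical below 0.12 rad and linear speed of each of holder_a, holder_b, holder_c, holder_d below 0.02 m/s and contact force between the fingers and holder_a below 0.05 N and (y of holder_b in the frame of empty_rack between 0.091 and 0.131 m or y of holder_b in the frame of empty_rack between 0.017 and 0.057 m or y of holder_b in the frame of empty_rack between -0.057 and -0.017 m or y of holder_b in the frame of empty_rack between -0.131 and -0.091 m) and x of holder_b in the frame of empty_rack between -0.02 and 0.02 m and contact force between the fingers and holder_b below 0.05 N and (y of holder_c in the frame of empty_rack between 0.091 and 0.131 m or y of holder_c in the frame of empty_rack between 0.017 and 0.057 m or y of holder_c in the frame of empty_rack between -0.057 and -0.017 m or y of holder_c in the frame of empty_rack between -0.131 and -0.091 m) and x of holder_c in the frame of empty_rack between -0.02 and 0.02 m and contact force between the fingers and holder_c below 0.05 N and (y of holder_d in the frame of empty_rack between 0.091 and 0.131 m or y of holder_d in the frame of empty_rack between 0.017 and 0.057 m or y of holder_d in the frame of empty_rack between -0.057 and -0.017 m or y of holder_d in the frame of empty_rack between -0.131 and -0.091 m) and x of holder_d in the frame of empty_rack between -0.02 and 0.02 m and contact force between the fingers and holder_d below 0.05 N and ((y of jar_a in the frame of jar_b above 0 m and ((y of holder_a in the frame of empty_rack above 0.074 m and y of holder_b in the frame of empty_rack below 0.074 m) or (y of holder_a in the frame of empty_rack above 0 m and y of holder_b in the frame of empty_rack below 0 m) or (y of holder_a in the frame of empty_rack above -0.074 m and y of holder_b in the frame of empty_rack below -0.074 m))) or (y of jar_a in the frame of jar_b below 0 m and ((y of holder_b in the frame of empty_rack above 0.074 m and y of holder_a in the frame of empty_rack below 0.074 m) or (y of holder_b in the frame of empty_rack above 0 m and y of holder_a in the frame of empty_rack below 0 m) or (y of holder_b in the frame of empty_rack above -0.074 m and y of holder_a in the frame of empty_rack below -0.074 m)))) and ((y of jar_a in the frame of jar_c above 0 m and ((y of holder_a in the frame of empty_rack above 0.074 m and y of holder_c in the frame of empty_rack below 0.074 m) or (y of holder_a in the frame of empty_rack above 0 m and y of holder_c in the frame of empty_rack below 0 m) or (y of holder_a in the frame of empty_rack above -0.074 m and y of holder_c in the frame of empty_rack below -0.074 m))) or (y of jar_a in the frame of jar_c below 0 m and ((y of holder_c in the frame of empty_rack above 0.074 m and y of holder_a in the frame of empty_rack below 0.074 m) or (y of holder_c in the frame of empty_rack above 0 m and y of holder_a in the frame of empty_rack below 0 m) or (y of holder_c in the frame of empty_rack above -0.074 m and y of holder_a in the frame of empty_rack below -0.074 m)))) and ((y of jar_a in the frame of jar_d above 0 m and ((y of holder_a in the frame of empty_rack above 0.074 m and y of holder_d in the frame of empty_rack below 0.074 m) or (y of holder_a in the frame of empty_rack above 0 m and y of holder_d in the frame of empty_rack below 0 m) or (y of holder_a in the frame of empty_rack above -0.074 m and y of holder_d in the frame of empty_rack below -0.074 m))) or (y of jar_a in the frame of jar_d below 0 m and ((y of holder_d in the frame of empty_rack above 0.074 m and y of holder_a in the frame of empty_rack below 0.074 m) or (y of holder_d in the frame of empty_rack above 0 m and y of holder_a in the frame of empty_rack below 0 m) or (y of holder_d in the frame of empty_rack above -0.074 m and y of holder_a in the frame of empty_rack below -0.074 m)))) and ((y of jar_b in the frame of jar_c above 0 m and ((y of holder_b in the frame of empty_rack above 0.074 m and y of holder_c in the frame of empty_rack below 0.074 m) or (y of holder_b in the frame of empty_rack above 0 m and y of holder_c in the frame of empty_rack below 0 m) or (y of holder_b in the frame of empty_rack above -0.074 m and y of holder_c in the frame of empty_rack below -0.074 m))) or (y of jar_b in the frame of jar_c below 0 m and ((y of holder_c in the frame of empty_rack above 0.074 m and y of holder_b in the frame of empty_rack below 0.074 m) or (y of holder_c in the frame of empty_rack above 0 m and y of holder_b in the frame of empty_rack below 0 m) or (y of holder_c in the frame of empty_rack above -0.074 m and y of holder_b in the frame of empty_rack below -0.074 m)))) and ((y of jar_b in the frame of jar_d above 0 m and ((y of holder_b in the frame of empty_rack above 0.074 m and y of holder_d in the frame of empty_rack below 0.074 m) or (y of holder_b in the frame of empty_rack above 0 m and y of holder_d in the frame of empty_rack below 0 m) or (y of holder_b in the frame of empty_rack above -0.074 m and y of holder_d in the frame of empty_rack below -0.074 m))) or (y of jar_b in the frame of jar_d below 0 m and ((y of holder_d in the frame of empty_rack above 0.074 m and y of holder_b in the frame of empty_rack below 0.074 m) or (y of holder_d in the frame of empty_rack above 0 m and y of holder_b in the frame of empty_rack below 0 m) or (y of holder_d in the frame of empty_rack above -0.074 m and y of holder_b in the frame of empty_rack below -0.074 m)))) and ((y of jar_c in the frame of jar_d above 0 m and ((y of holder_c in the frame of empty_rack above 0.074 m and y of holder_d in the frame of empty_rack below 0.074 m) or (y of holder_c in the frame of empty_rack above 0 m and y of holder_d in the frame of empty_rack below 0 m) or (y of holder_c in the frame of empty_rack above -0.074 m and y of holder_d in the frame of empty_rack below -0.074 m))) or (y of jar_c in the frame of jar_d below 0 m and ((y of holder_d in the frame of empty_rack above 0.074 m and y of holder_c in the frame of empty_rack below 0.074 m) or (y of holder_d in the frame of empty_rack above 0 m and y of holder_c in the frame of empty_rack below 0 m) or (y of holder_d in the frame of empty_rack above -0.074 m and y of holder_c in the frame of empty_rack below -0.074 m)))) and distance of amber_bottle from where it was at the start of the episode below 0.03 m and angle between amber_bottle's own z axis and vertical below 0.2 rad); the robot touches nothing.
It fails at once if a holder is dropped: it falls free faster than 0.6 m/s (about 2 cm of fall) ((linear speed of holder_a above 0.6 m/s and contact force between the fingers and holder_a below 0.05 N) or (linear speed of holder_b above 0.6 m/s and contact force between the fingers and holder_b below 0.05 N) or (linear speed of holder_c above 0.6 m/s and contact force between the fingers and holder_c below 0.05 N) or (linear speed of holder_d above 0.6 m/s and contact force between the fingers and holder_d below 0.05 N)).
It fails at once if a holder is tipped more than 45 degrees (angle between any of holder_a, holder_b, holder_c, holder_d's own z axis and vertical above 0.79 rad).
It fails at once if the amber bottle is pushed more than 3 cm or tipped (distance of amber_bottle from where it was at the start of the episode above 0.03 m or angle between amber_bottle's own z axis and vertical above 0.35 rad).
It also fails if it takes over 93 s, if anything falls off the work surface, if the arm or the gripper's body presses on something with over 40 N, if the wrist force passes 120 N, or if a joint passes its speed limit or range.

### The arm

A 6-joint arm with a two-finger parallel gripper is mounted at the origin on the work surface. World frame = base frame: x ahead of the robot, y to its left, z up, the work surface at z = 0. Lengths are in m, angles in degrees, forces in N, time in s.
With the tool pointing down it reaches from about 0.225 to 0.875 m from the base axis. Payload 3.4 kg.
Tool frame: the origin (TCP) lies midway between the tips of the shut fingers; the grasp point (between the pads) lies ctrl.pinch_z behind it (ctrl.pinch_z is the distance from the TCP to the grasp point, in m); z points along the fingers, y is the direction in which the jaws open and shut (so a half turn about z gives the same grasp; the last joint's range is limited). The gripper opens to 85 mm and grips with 20 to 120 N. Pads are 22 mm wide; open, the fingers measure 114 mm over their backs; the gripper's body (76 mm by 85 mm) begins 54 mm behind the grasp point. The pads swing forward as they close: fully open they stand 13 mm farther back than shut.
Start: joints at [-70.646, 15.808, 86.224, -0, 77.962, -6.933], TCP at [0.255, -0.516, 0.231] pointing down, gripper open.
Joint ranges: [-165.64, 165.64], [-43.16, 119.46], [12.63, 154.43], [-67.54, 247.53], [6.08, 155.33], [-154.97, 154.97]. Speed limits (degrees/s): [147.25, 147.25, 180, 180, 180, 180].

### API

Orientations are given as a 3x3 rotation matrix whose columns are the frame's x, y, z axes.
In Python, from cell import ctrl, fingers, solve_ik, eyes, nets, monitor gives the robot as it stands. Calls block until the motion is done:
- ctrl.move_pose(position, orientation): joint-space move of the TCP to a pose.
- ctrl.line_to(position, rot=None, speed=0.15, stop_force=None): straight line of the TCP; rot=None keeps the orientation; speed is the mean speed in m/s. With stop_force (N) it stops when the force on the tool has changed by that much, and returns True; else False.
- ctrl.movej(angles): joint-space move.
- fingers.open_gripper() and fingers.clamp(strength=None): open the fingers fully, or close them until they stop; strength is the grip in N (None keeps the last).
- ctrl.wait(seconds).
- solve_ik(position, orientation): joint angles nearest the present ones, or None.
- eyes.capture(name): name is "scene" or "top"; returns (picture, depth): 400x640x3 uint8, red, green, blue; 400x640 float32, m along the optical axis (not along the pixel's ray), 0 where there is no reading.
- eyes.camera_model(name): a dict with "mtx" (3x3 intrinsics, pixels), "position" and "rotation" of the camera in the world. Camera axes: x right, y up, looking along -z (the intrinsics and any distortion apply to the point x, -y, -z); pixel columns grow to the right and rows downward; lengths in m; the calibration is good to about 2 mm. A picture is of the moment at which its call begins. camera_model takes no time and is no camera call.
A pose or a line that the arm cannot do raises ctrl.PlanningError and nothing moves.
- ctrl.job_done(): hands the job in, once; it reports no verdict.
Trained networks look in the newest picture that a camera, given by its name, has taken for a name from the list of things; names that differ only in an ending like _2 or _b are one class to them, and where a whole thing is asked for, a point or a joint stands for the part that bears it (a point fixed in the world has none). Each returns a list of dicts, best first, with "confidence" (0 to 1); they miss things now and then, are a little off and sometimes report something else, mostly with a low value. They report only what shows in the picture. A call takes as long as a camera call. They do not tell look-alikes from the thing itself.
- nets.find_in(camera, query): "extent" ([centre column, centre row, width, height] in pixels, round what is visible of it).
- nets.tip_of(camera, query): "position" ([column, row] in pixels: a listed point, or the origin of a listed thing).
Readings, each from a call of its own:
- monitor.get_time_s(): time.
- monitor.get_joints(): joint angles.
- monitor.get_dq(): joint speeds.
- monitor.get_joint_torque(): joint torques, N m.
- monitor.get_tool_pos(): TCP position.
- monitor.get_tool_rot(): TCP orientation.
- monitor.get_force(): force on the tool from outside, world axes, zero at the start.
- monitor.get_ft_torque(): the same for the moment, N m.
- monitor.get_grip_width(): finger opening in m.
Only numpy, scipy, OpenCV 4.12 (cv2) and the standard library are available. Lean on these libraries where they do the work, as an engineer would, in place of code of your own. Each camera call takes 0.05 s, during which the arm holds its last target.

## Working session

There is one attempt and no reset: what is moved stays moved. The work goes in short steps, each a Python script; the robot and the scene stay as the last script left them, time stands still between calls to the robot, and variables do not carry over. Pictures are saved under pics/ and viewed, and the job is handed in when it is done.

```bash
ls; mkdir -p pics; python3 - <<'E'
from cell import ctrl, fingers, solve_ik, eyes, nets, monitor
import cv2,numpy as np
for n in("scene","top"):
    p,d=eyes.capture(n); cv2.imwrite(f"pics/{n}0.png",p[:,:,::-1]); np.save(f"pics/{n}0.npy",d)
    m=eyes.camera_model(n); print(n,m)
    for q in("holder_a","jar_a","empty_rack","amber_bottle"):
        for r in nets.find_in(n,q)[:10]: print(q,np.round(r["extent"]),round(r["confidence"],2))
print(ctrl.pinch_z,monitor.get_time_s())
E
```

```text
pics
scene {'mtx': array([[474.82676513,   0.        , 321.52440061],
       [  0.        , 474.82676513, 198.00174513],
       [  0.        ,   0.        ,   1.        ]]), 'position': array([ 1.15030415, -0.16620998,  1.00209737]), 'rotation': array([[ 0.24269541, -0.78435642,  0.57086246],
       [ 0.97008895,  0.19310874, -0.14709332],
       [ 0.00513506,  0.58948624,  0.8077621 ]])}
holder_a [341. 176.  16.  29.] 0.82
holder_a [316. 178.  16.  33.] 0.77
holder_a [370. 169.  18.  35.] 0.74
holder_a [253. 167.  24.  48.] 0.6
holder_a [210. 169.  19.  46.] 0.58
jar_a [372. 183.  38.  50.] 0.92
jar_a [286. 198.  34.  53.] 0.88
jar_a [345. 186.  39.  54.] 0.69
jar_a [315. 191.  26.  50.] 0.58
empty_rack [331. 262. 145.  69.] 0.59
amber_bottle [182. 260.  34.  42.] 0.63
top {'mtx': array([[383.47042249,   0.        , 320.50336356],
       [  0.        , 383.47042249, 195.67740543],
       [  0.        ,   0.        ,   1.        ]]), 'position': array([0.40995214, 0.0279188 , 0.86342077]), 'rotation': array([[-0.02493346,  0.99418349, -0.10477359],
       [-0.99948955, -0.02269716,  0.0224827 ],
       [ 0.01997387,  0.10528068,  0.99424193]])}
holder_a [329. 215.  15.  28.] 0.98
holder_a [448. 276.  32.  36.] 0.92
holder_a [261. 218.  28.  31.] 0.81
holder_a [367. 215.  21.  35.] 0.66
holder_a [389. 270.  30.  28.] 0.65
jar_a [329. 216.  37.  47.] 0.94
jar_a [259. 217.  39.  46.] 0.9
jar_a [292. 216.  40.  47.] 0.71
jar_a [366. 215.  36.  46.] 0.6
amber_bottle [483. 157.  51.  34.] 0.94
amber_bottle [259. 215.  40.  46.] 0.47
0.0187 0.5
```

View pics/scene0.png

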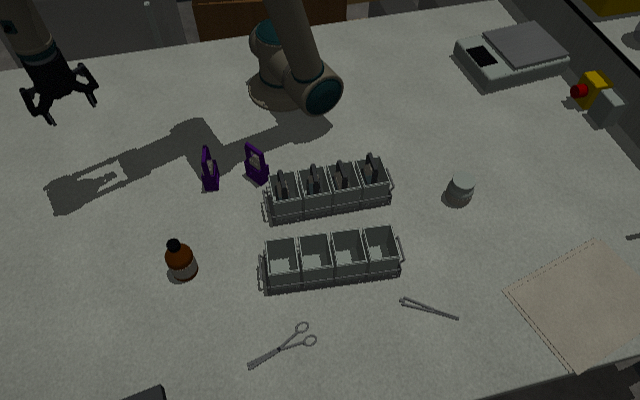

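View pics/top0.png

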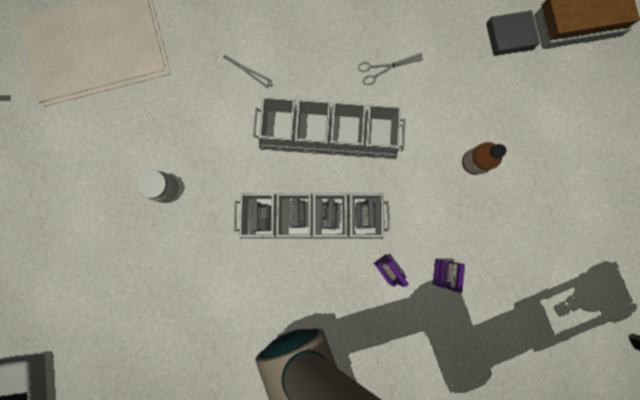

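```bash
cat > h.py <<'E'
from cell import ctrl, fingers, solve_ik, eyes, nets, monitor
import cv2,numpy as np
def cloud(n,d):
    m=eyes.camera_model(n);K=m["mtx"];v,u=np.mgrid[0:400,0:640]
    P=np.stack([(u-K[0,2])/K[0,0]*d,-(v-K[1,2])/K[1,1]*d,-d],-1)
    W=P@m["rotation"].T+m["position"]; W[d<=0]=np.nan
    return W
E
cat > m.py <<'E'
from h import *
import sys
tag=sys.argv[1]
for n in("scene","top"):
    if tag=="0": d=np.load(f"pics/{n}0.npy");p=cv2.imread(f"pics/{n}0.png")[:,:,::-1]
    else:
        p,d=eyes.capture(n); np.save(f"pics/{n}{tag}.npy",d); cv2.imwrite(f"pics/{n}{tag}.png",p[:,:,::-1])
    W=cloud(n,d);z=W[...,2];x=W[...,0];y=W[...,1]
    print(n,"bench z",np.nanmedian(z))
    f=(abs(y)<.35)&(x>.2)&(x<.8)
    def comps(mask,mn,lab):
        k,L,s,c=cv2.connectedComponentsWithStats(mask.astype(np.uint8),connectivity=8)
        for i in range(1,k):
            if s[i,4]<mn: continue
            q=W[L==i]; r=cv2.minAreaRect((q[:,:2]*1000).astype(np.float32))
            print(lab,"px",np.round(c[i]),s[i,4],"mean",np.round(q.mean(0),4),"zmax",round(float(q[:,2].max()),4),"rect",np.round(r[0],1),np.round(r[1],1),round(r[2],1),"col",np.median(p[L==i],0))
    comps(f&(z>.112)&(z<.14),8,"bar")
    comps(f&(z>.082)&(z<.100),60,"rim")
E
python3 m.py 0
```

```text
scene bench z 0.0016810011812971037
bar px [319. 104.] 314 mean [0.2292 0.0609 0.1269] zmax 0.1399 rect [221.6  66.6] [ 42.7 132.8] 0.2 col [ 6. 15. 15.]
bar px [253. 149.] 96 mean [ 0.3385 -0.1337  0.1176] zmax 0.1227 rect [ 336.1 -134.4] [59.1 13.6] 33.4 col [37.5 11.  56.5]
bar px [204. 154.] 84 mean [ 0.3268 -0.2547  0.1179] zmax 0.1233 rect [ 325.7 -254.2] [13.2 55.4] 83.0 col [42.5 12.  63.5]
bar px [372. 163.] 118 mean [0.4567 0.1379 0.1239] zmax 0.1316 rect [452.7 139.1] [15.4 62. ] 88.9 col [36.5 39.  37. ]
bar px [342. 171.] 116 mean [0.4638 0.0597 0.1245] zmax 0.1317 rect [459.5  60.2] [58.8 12.7] 0.5 col [40.5 41.5 42. ]
bar px [314. 175.] 109 mean [ 0.4589 -0.007   0.1243] zmax 0.1316 rect [455.8  -6.3] [12.1 59.3] 84.2 col [43. 45. 45.]
bar px [282. 181.] 110 mean [ 0.4588 -0.0853  0.1247] zmax 0.1321 rect [454.4 -85.3] [12.2 60.1] 89.3 col [43. 45. 45.]
bar px [174. 245.] 120 mean [ 0.5753 -0.3409  0.1235] zmax 0.1306 rect [ 572.6 -340.2] [18.6 28. ] 87.7 col [4. 4. 5.]
rim px [322. 111.] 75 mean [0.2219 0.0716 0.0922] zmax 0.1 rect [221.9  76.1] [13.  98.2] 18.9 col [
[... 2608 characters left out ...]
38 -0.1235  0.0896] zmax 0.0959 rect [ 635.1 -123.7] [69.3 89.2] 84.2 col [135. 139. 127.]
rim px [485. 155.] 279 mean [ 0.5684 -0.3327  0.0901] zmax 0.0998 rect [ 570.8 -334.2] [53.  31.3] 0.2 col [82. 49. 25.]
rim px [256. 214.] 332 mean [0.4576 0.142  0.0896] zmax 0.0957 rect [456.8 140.8] [68.2 87.2] 88.8 col [149. 153. 143.]
rim px [294. 215.] 335 mean [0.4538 0.0653 0.0898] zmax 0.0944 rect [455.1  66.8] [68.8 87.1] 88.6 col [144. 148. 139.]
rim px [330. 213.] 314 mean [ 0.4555 -0.007   0.0899] zmax 0.0948 rect [453.3  -7.1] [67.5 87.4] 88.6 col [144.5 147.5 137. ]
rim px [367. 214.] 348 mean [ 0.453  -0.0823  0.0894] zmax 0.0949 rect [451.5 -81.6] [69.3 87.8] 88.9 col [143. 147. 136.]
```

```bash
cat >> h.py <<'E'
def R(deg,flip):
    t=np.radians(deg)+(np.pi if flip else 0);c,s=np.cos(t),np.sin(t)
    return np.array([[c,s,0],[s,-c,0],[0,0,-1.]])
SRC=[(.4526,.1385,-.7),(.4587,.0604,.8),(.4545,-.0065,-5.8),(.4543,-.0850,-.5)]
DST=[(.6562,.0975),(.6498,.0238),(.6423,-.0497),(.636,-.1234)]
YAW=-5.2; ZG=.101; ZT=.25
def pick(i,dy=0,flip=False,src=None):
    x,y,a=src or SRC[i]; y+=dy
    ctrl.move_pose([x,y,ZT],R(a,flip))
    ctrl.line_to([x,y,.15],speed=.2)
    hit=ctrl.line_to([x,y,ZG],speed=.08,stop_force=6)
    print("descend hit",hit,monitor.get_tool_pos())
    if hit: return False
    fingers.clamp(40); w=monitor.get_grip_width(); f0=monitor.get_force(); p=monitor.get_tool_pos()
    ctrl.line_to([x,y,.13],speed=.06); ctrl.line_to([x,y,ZT],speed=.15)
    print("width",w,"after lift",monitor.get_grip_width(),"zgrasp",p[2],"F",np.round(f0,2),np.round(monitor.get_force(),2),"t",monitor.get_time_s())
def carry(i,flip):
    x,y=DST[i]; ctrl.line_to([x,y,ZT],rot=R(YAW,flip),speed=.2)
def place(i):
    x,y=DST[i]
    hit=ctrl.line_to([x,y,.13],speed=.12,stop_force=8); print("early hit",hit)
    if hit: return
    hit=ctrl.line_to([x,y,ZG-.003],speed=.03,stop_force=3)
    print("floor hit",hit,monitor.get_tool_pos(),np.round(monitor.get_force(),2))
def release(i):
    x,y=DST[i]
    fingers.open_gripper(); ctrl.line_to([x,y,.15],speed=.1); ctrl.line_to([x,y,ZT],speed=.25)
    print("t",monitor.get_time_s())
E
python3 - <<'E'
from h import *
print(np.round(monitor.get_tool_rot(),2))
for f in(0,1):
    for i in range(4):
        x,y,a=SRC[i]
        for q in (solve_ik([x,y,ZG],R(a,f)),solve_ik([*DST[i],ZG],R(YAW,f)),solve_ik([*DST[i],ZT],R(YAW,f))):print(f,i,None if q is None else np.round(q))
E
```

```text
[[ 0.9   0.44 -0.  ]
 [ 0.44 -0.9   0.  ]
 [-0.   -0.   -1.  ]]
0 0 [  9.  14. 110.  -0.  57.  99.]
0 0 [ 2. 28. 85. -0. 66. 98.]
0 0 [ 2. 23. 73. -0. 84. 98.]
0 1 [ -1.  13. 111.  -0.  56.  88.]
0 1 [-4. 27. 87. -0. 65. 91.]
0 1 [-4. 22. 74. -0. 84. 91.]
0 2 [-10.  12. 112.  -0.  56.  86.]
0 2 [-11.  27.  88.  -0.  65.  85.]
0 2 [-11.  21.  75.  -0.  83.  85.]
0 3 [-19.  13. 111.  -0.  56.  71.]
0 3 [-17.  27.  88.  -0.  65.  78.]
0 3 [-17.  22.  75.  -0.  84.  78.]
1 0 [  9.  14. 110.  -0.  57. -81.]
1 0 [  2.  28.  85.  -0.  66. -82.]
1 0 [  2.  23.  73.  -0.  84. -82.]
1 1 [ -1.  13. 111.  -0.  56. -92.]
1 1 [ -4.  27.  87.  -0.  65. -89.]
1 1 [ -4.  22.  74.  -0.  84. -89.]
1 2 [-10.  12. 112.  -0.  56. -94.]
1 2 [-11.  27.  88.  -0.  65. -95.]
1 2 [-11.  21.  75.  -0.  83. -95.]
1 3 [ -19.   13.  111.   -0.   56. -109.]
1 3 [ -17.   27.   88.   -0.   65. -102.]
1 3 [ -17.   22.   75.   -0.   84. -102.]
```

```bash
python3 - <<'E'
from h import *
pick(3)
p,d=eyes.capture("scene"); cv2.imwrite("pics/s1.png",p[:,:,::-1])
E
```

```text
descend hit False [ 0.45478218 -0.08514187  0.10146248]
width 0.009336630429773741 after lift 0.00917245299169462 zgrasp 0.10115347563071045 F [ 0.2  -0.13  2.63] [-0.36  0.09 -0.93] t 5.9
```

View pics/s1.png

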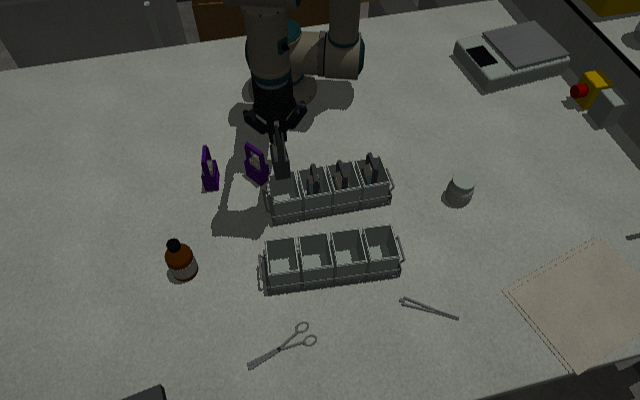

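The rightmost holder hangs upright from the gripper at about (280,155). Its jar at (284,190) is now empty, and the other three holders haven't moved.

```bash
python3 - <<'E'
from h import *
carry(3,0); place(3)
p,d=eyes.capture("scene"); cv2.imwrite("pics/s2.png",p[:,:,::-1])
E
```

```text
early hit False
floor hit True [ 0.63560338 -0.1234291   0.1011569 ] [-0.16 -0.96  4.37]
```

View pics/s2.png

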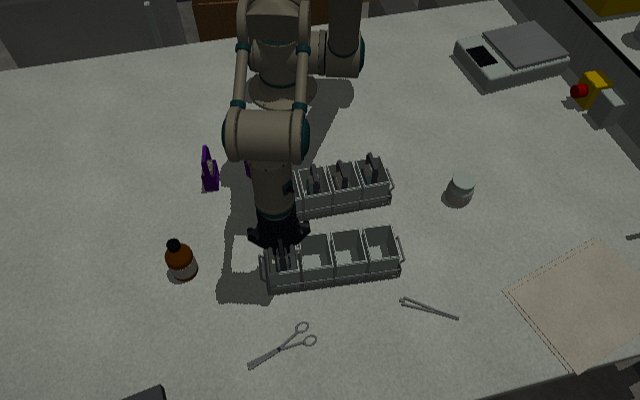

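The holder stands in the rear rack's right jar, at about (283,258). It met the floor at exactly the height where it was grasped. I'll release it and pick up the third one.

```bash
python3 - <<'E'
from h import *
release(3); pick(2,dy=-.004)
import os; os.system("true")
E
python3 m.py 1 | grep -v rim; python3 - <<'E'
import cv2,numpy as np
cv2.imwrite("pics/c1.png",np.hstack([cv2.resize(cv2.imread("pics/%s1.png"%n)[60:310,180:500],(400,312)) for n in("scene","top")]))
E
```

```text
t 11.0333
descend hit False [ 0.45502163 -0.0105714   0.1014783 ]
width 0.009321690534209403 after lift 0.00942664863415552 zgrasp 0.10091738215965826 F [-0.79 -0.45  0.6 ] [-0.32 -0.34 -1.25] t 15.5667
scene bench z 0.001638923708118023
bar px [253. 149.] 95 mean [ 0.3385 -0.1338  0.1178] zmax 0.1234 rect [ 336.3 -134.3] [57.4 11.6] 34.2 col [21.  6. 32.]
bar px [204. 155.] 85 mean [ 0.3274 -0.2547  0.1182] zmax 0.1227 rect [ 326.2 -255.5] [11.1 56.6] 79.9 col [46. 12. 71.]
bar px [372. 163.] 116 mean [0.4564 0.138  0.1241] zmax 0.1318 rect [453.4 138.9] [57.7 12.7] 0.8 col [37.  38.5 37. ]
bar px [342. 171.] 116 mean [0.4639 0.0599 0.1243] zmax 0.1313 rect [460.5  60.5] [13.3 59.5] 89.3 col [41.  41.5 44. ]
bar px [281. 249.] 133 mean [ 0.6393 -0.1231  0.1249] zmax 0.1302 rect [ 635.2 -123. ] [13.  59.9] 85.5 col [45. 47. 48.]
bar px [174. 245.] 114 mean [ 0.5747 -0.3408  0.1236] zmax 0.1293 rect [ 571.9 -340.6] [29.  18.3] 1.2 col [4. 5. 5.]
top bench z 0.00036765810312100466
bar px [496. 151.] 141 mean [ 0.5696 -0.3399  0.1228] zmax 0.1274 rect [ 570.9 -340.2] [27.5 18.6] 3.0 col [33. 33. 30.]
bar px [255. 216.] 176 mean [0.4522 0.1382 0.1243] zmax 0.1287 rect [452.7 139. ] [13. 56.] 88.2 col [96. 96. 93.]
bar px [398. 273.] 159 mean [ 0.3356 -0.1335  0.1174] zmax 0.1209 rect [ 335.2 -134.1] [56.  10.1] 34.3 col [62. 38. 80.]
bar px [460. 278.] 173 mean [ 0.3237 -0.2546  0.1169] zmax 0.1215 rect [ 323.5 -255.5] [10.8 55.7] 81.1 col [ 88.  38. 118.]
```

View pics/c1.png

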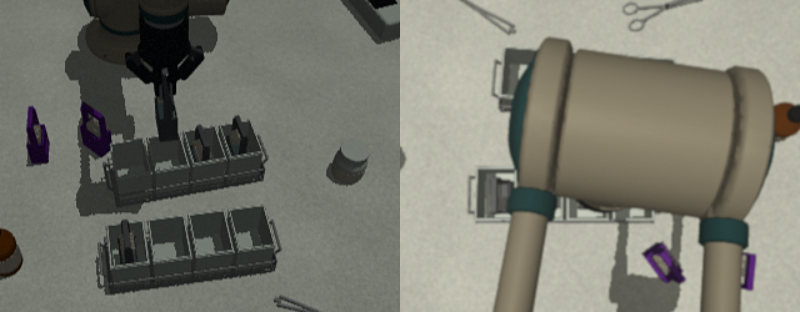

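Holder 4 sits at (635,-123) mm with its bar at the nominal height, which is centred in its jar. The third holder hangs upright in the gripper, and the remaining two haven't moved.

```bash
python3 - <<'E'
from h import *
carry(2,0); place(2); release(2)
pick(1)
p,d=eyes.capture("scene"); cv2.imwrite("pics/s3.png",p[:,:,::-1])
E
```

```text
early hit False
floor hit True [ 0.64199319 -0.04944118  0.10092276] [0.35 0.04 3.85]
t 20.7417
descend hit False [0.45921589 0.06040451 0.10146881]
width 0.009383466207917043 after lift 0.009046812363538754 zgrasp 0.10114318028255434 F [-0.34  1.48  1.41] [ 0.02  0.6  -0.56] t 25.275
```

View pics/s3.png

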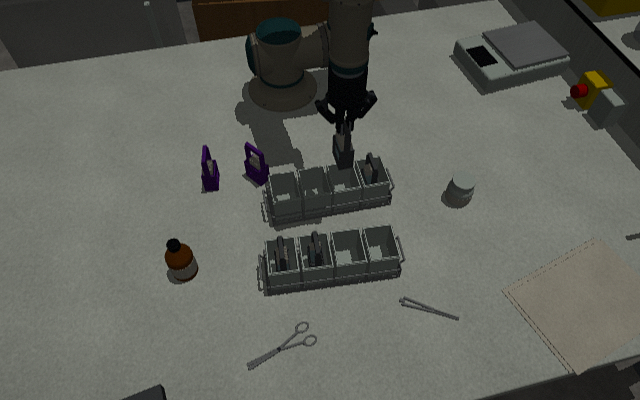

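Two holders are standing in the rear rack, at (281,252) and (314,247). The second holder is held at (343,148), and only the leftmost at (371,168) is left.

```bash
python3 - <<'E'
from h import *
carry(1,0); place(1); release(1)
pick(0)
carry(0,0); place(0)
p,d=eyes.capture("scene"); cv2.imwrite("pics/s4.png",p[:,:,::-1])
E
```

```text
early hit False
floor hit True [0.64935825 0.02389639 0.10119398] [-0.97 -0.03  3.82]
t 30.4083
descend hit False [0.45315011 0.13859523 0.10147139]
width 0.009122714147965961 after lift 0.00909892106965647 zgrasp 0.10115766498077447 F [-0.66 -0.05  0.63] [-0.15 -0.54 -1.62] t 34.9833
early hit False
floor hit True [0.65580016 0.09767289 0.10116585] [0.45 0.48 3.68]
```

View pics/s4.png

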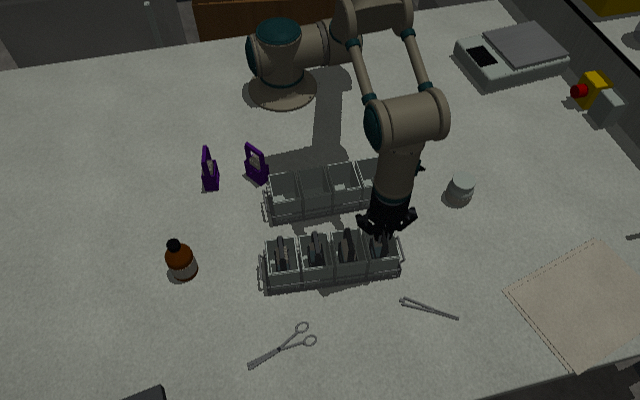

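All four holders are in the rear rack; the last, at (380,245), is still gripped. I'll release it, move the arm clear and check.

```bash
python3 - <<'E'
from h import *
release(0)
ctrl.line_to([.45,.3,.28],speed=.25)
E
python3 m.py 2; python3 -c "
import cv2,numpy as np
cv2.imwrite('pics/c2.png',np.hstack([cv2.resize(cv2.imread('pics/%s2.png'%n)[60:310,180:500],(400,312)) for n in('scene','top')]))"
```

```text
t 40.1833
scene bench z 0.0016026612915811533
bar px [253. 149.] 88 mean [ 0.3378 -0.1339  0.118 ] zmax 0.123 rect [ 337.2 -133.2] [55.5 12.7] 36.4 col [41.5  9.5 61.5]
bar px [204. 155.] 84 mean [ 0.3276 -0.2548  0.118 ] zmax 0.1229 rect [ 325.7 -255.2] [10.5 55.5] 79.6 col [46. 12. 70.]
bar px [382. 236.] 146 mean [0.66   0.097  0.1247] zmax 0.1301 rect [655.7  99.1] [14.  58.6] 83.8 col [43. 44. 44.]
bar px [349. 240.] 139 mean [0.6535 0.0234 0.125 ] zmax 0.13 rect [651.1  24.5] [13.3 55.6] 83.4 col [44. 46. 46.]
bar px [316. 244.] 135 mean [ 0.6448 -0.0477  0.1248] zmax 0.1307 rect [642.6 -47.1] [13.5 56.7] 85.2 col [44. 46. 46.]
bar px [281. 249.] 134 mean [ 0.6397 -0.1232  0.125 ] zmax 0.1307 rect [ 635.9 -123.1] [13.3 58.2] 85.2 col [44. 46. 47.]
bar px [174. 245.] 120 mean [ 0.5754 -0.3408  0.1235] zmax 0.1293 rect [ 573.1 -340.3] [18.6 26.3] 86.5 col [4. 4. 5.]
rim px [372. 173.] 307 mean [0.46   0.1408 0.0901] zmax 0.0969 rect [457.9 140.8] [69.4 91.4] 88.7 col [46. 49. 46.]
rim px [343. 178.] 304 mean [0.4573 0.0671 0.0898] zmax 0.0971 rect [456.7  67.3] [69.9 89.8] 89.0 c
[... 2387 characters left out ...]
254 -0.117   0.0867] zmax 0.0998 rect [ 626.1 -117.6] [40.1 16.1] 3.3 col [106.  100.5  89. ]
rim px [485. 155.] 271 mean [ 0.5685 -0.3323  0.0903] zmax 0.1 rect [ 571.5 -333.9] [51.4 31.6] 0.5 col [84. 50. 26.]
rim px [255. 214.] 330 mean [0.4572 0.1422 0.0899] zmax 0.0952 rect [456.8 140.8] [68.7 87. ] 88.6 col [114.5 116.5 108. ]
rim px [294. 215.] 333 mean [0.4535 0.0653 0.0899] zmax 0.0951 rect [455.1  66.8] [68.5 87.5] 88.7 col [147. 152. 141.]
rim px [330. 214.] 307 mean [ 0.4547 -0.0069  0.0899] zmax 0.0951 rect [453.3  -7.1] [67.2 87.5] 88.7 col [148. 151. 141.]
rim px [367. 214.] 344 mean [ 0.4526 -0.0824  0.0895] zmax 0.0953 rect [451.5 -81.3] [69.  87.6] 88.8 col [146. 149. 138.]
```

View pics/c2.png

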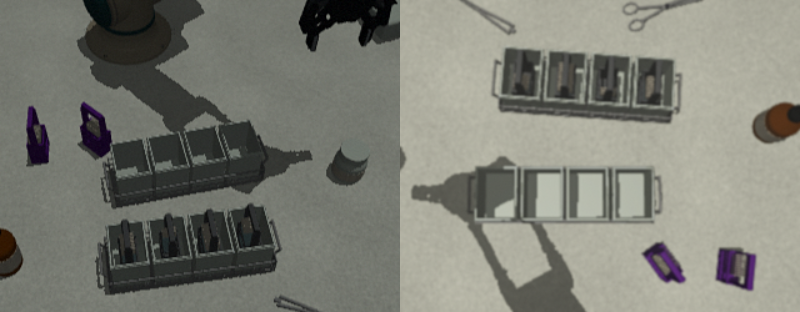

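The four holders stand centred in the rear rack's jars within about 3 mm, with their bars at the expected height. The bottle hasn't moved and the gripper is clear, so I'm handing in.

```bash
python3 -c "
from h import *
ctrl.job_done(); print(monitor.get_time_s())"
```

```text
the job is handed in; nothing more can be done
the job is handed in; nothing more can be done
```

I moved all four holders from the front rack to the matching jars of the rear rack, keeping their left-to-right order. I lowered each one until the tool felt the jar floor, let go, and then handed the job in. The clock read 40 s shortly before hand-in, against the 93 s limit.

- **Placement:** in both cameras, every holder is within about 3 mm of its jar's centre. Each met the floor at the height where it was picked up.
- **Upright:** the handle bars are at the expected height and in line with the rack. I did not measure tilt separately.
- **Bottle and purple look-alikes:** their positions match the first pictures to within 1–2 mm.
- **Failed checks:** none failed, and the only disagreement was a 1–2 mm offset between the two cameras, within their calibration.

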